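# Hook a tray bracket into a slotted upright and lock it

### The arm

A 7-joint arm with a two-finger parallel gripper is mounted at the origin on a cart in front of the work surface, level with it; the furniture and walls round the work are solid. World frame = base frame: x ahead of the robot, y to its left, z up, the work surface at z = 0. Lengths are in m, angles in rad, forces in N, time in s.
With the tool pointing down it reaches from about 0.35 to 0.9 m from the base axis. Payload 8.1 kg.
Tool frame: the origin (TCP) lies midway between the tips of the shut fingers; the grasp point (between the pads) lies 19 mm behind it; z points along the fingers, y is the direction in which the jaws open and shut (so a half turn about z gives the same grasp; the last joint's range is limited). The gripper opens to 85 mm and grips with 20 to 120 N. Pads are 22 mm wide; open, the fingers measure 114 mm over their backs; the gripper's body (76 mm by 85 mm) begins 54 mm behind the grasp point. The pads swing forward as they close: fully open they stand 13 mm farther back than shut.
Start: joints at [1.059, 0.434, 0.025, 1.573, -0.012, 1.134, -0.075], TCP at [0.248, -0.574, 0.231] pointing down, gripper open.
Joint ranges: [-2.62, 2.62], [-0.44, 2.09], [-1.27, 1.32], [0.08, 2.57], [-1.32, 4.46], [0.12, 2], [-2.74, 2.74]. Speed limits (rad/s): [2.22, 2.22, 3.01, 3.01, 3.14, 3.14, 3.14].

### API

Orientations are given as [roll, pitch, yaw] about the fixed x, y, z axes, in that order (R = Rz(yaw) Ry(pitch) Rx(roll)).
In Python, from bench import ctrl gives the robot as it stands.
- The arm moves only by the tool carry_out, never from a script. Its argument "moves" is a list that holds one entry, the list of rows, each a list of 7 numbers: the shift along the tool's x, y, z scaled (see below), then the turn, a rotation vector about the tool's x, y, z scaled (see below), then the opening, from 0 (shut) to 1 (fully open). A call has exactly 10 rows; each row is the pose to reach, as a shift and turn from the pose measured when the call began, along the tool's axes at that moment, turning the shorter way round; what a row does not reach only later rows make up. The controller multiplies each number of a shift by 400 mm and each number of a turn by 180 degrees. A row lasts 1/10 s, in which the tool goes at most 50 mm and 8.59 degrees, less where a joint would pass 70% of its speed; a pose out of reach is approached as far as the arm can. A call with a number of a shift or a turn outside -1 to 1 is refused whole. A call with a gripper value outside its range is refused whole. The fingers move at their own pace and stop on an object; "grip_force" is the grip in N (left out, the last holds). Time passes only in rows, so rows that repeat a pose let the fingers close, or fill a call up. It gives the time, the measured TCP pose, the force and the opening at its end, in the units of the state.
- ctrl.observe(): the state, without advancing time (a new reading comes with each control period).
- ctrl.get_image(name): name is "scene" or "top" or "wrist"; returns a dict with "frame" (420x560x3 uint8, blue, green, red), "camera_matrix" (3x3 intrinsics, pixels), "eye" and "orientation" of the camera in the world. Camera axes: x right, y down, z forward; pixel columns grow to the right and rows downward; lengths in m; the calibration is good to about 2 mm. A picture is of the moment at which its call begins. There is no depth.
- ctrl.hand_in(): hands the job in, once; it reports no verdict.
The state is a dict: "clock": time; "q": joint angles; "joint_vel": joint speeds; "tau": joint torques, N m; "eef_pos": TCP position; "ee_rot": TCP orientation; "contact_force": force on the tool from outside, world axes, zero at the start; "wrist_torque": the same for the moment, N m; "finger_gap": finger opening in m.
Only numpy, scipy, OpenCV 4.12 (cv2) and the standard library are available. Lean on these libraries where they do the work, as an engineer would, in place of code of your own. Each camera call takes 0.05 s, during which the arm holds its last target.

### The job

Hang the steel tray bracket on the slotted rail of the upright beside the marking machine: feel for the two slots with its two hooks (the rail was bolted on by hand, up to a centimetre off to one side), push them in, let the bracket down until the hooks hold, then press on the pad at its top until it is fully home and the spring catch has snapped over its ears. Use only light force, let go at the end, and leave the other things on the desk where they are.

Things in the scene. Friction and masses are not known exactly. Their poses are not given: they have to be found in the camera images.
- upright: Fixed grey post on a dark foot plate, with a bright slotted rail (46 mm wide, top 153 mm above the desk) bolted firmly to its front; the rail is hollow behind its 4 mm front wall. Origin on the desk under the nominal middle of the rail's front face; x points into the post (the bracket hangs on the -x side), y left seen by someone facing the front, z up.
- bracket_back (a point): Origin of the loose plain steel bracket (0.2 kg): on its underside, in the plane of its back face, centred. x points the way the hooks point, y left, z up. It stands on its tray (x -100 to 0 mm, 56 wide, rim 11 high). Back plate 20 wide, 87 high. Hooks pass the slots when this point is 82 to 88 mm above the desk, within 1.3 mm of the slots' middle; home is 70 mm, back face on the rail.
- bracket_web (a point): Place to grip: middle of the bracket's upright web (10 mm thick along y, 68 mm long), 45 mm in front of the back face, 62 mm above the underside and 16 mm below the web's top edge. Same axes as bracket_back.
- bracket_pad (a point): Middle of the top of the press pad (26 x 26 x 5 mm), 13 mm in front of the back face and 92 mm above the bracket's underside. Same axes. About 12 N straight down here drives the ears past the catch; then it stops hard at home. Keep under 25 N (more bends the hooks). Pressed farther from the upright, it jams.
- catch (a joint): Spring catch: two sloped steel teeth, one each side of the slots, standing 5 mm out of the rail's front face, 144 to 152 mm above the desk. 0 = out (rest); grows in m as they are pushed into the rail, at most 0.008. The ears push it back about 4 mm in passing and it springs out over them when the bracket is home. Spring 4 N at 0, 6 N at 5 mm.
- loose_bush: Bystander: turned steel bush 36 mm across, 36 mm high, standing. Origin at its underside. Leave it.
- short_bush: Bystander: short turned bush 34 mm across, 20 mm high, standing. Origin at its underside. Leave it.
- pen: Bystander: fat pen, 135 mm long, lying. Origin at its underside. Leave it.
- plug_gauge: Bystander: plug gauge, 118 mm long, 33 mm across its heads, lying. Origin at its underside. Leave it.
- hex_key: Bystander: small hex key, 78 mm long, lying. Origin at its underside. Leave it.
- pin_case: Bystander: flat dark plastic case 52 x 85 x 22 mm. Origin at its underside. Leave it.
- hook_upper (a point): Root of the upper hook, 53 mm above the bracket's underside: tongue 6 mm wide (y), 8 mm high, reaching 10.3 mm out of the back face; its end (the last 5 mm) has a lip that hangs 12 mm below the tongue and goes behind the rail's front wall as the bracket is let down. With the hooks outside the slots their ends meet the wall 10 mm early.
- hook_lower (a point): Root of the lower hook, 17 mm above the bracket's underside, the same shape as the upper one, 36 mm below it.
- bracket_ears (a point): Middle between the undersides of the two ears, 70 mm above the bracket's underside: plates 3 mm thick beside the back plate, from 10 to 20 mm either side. Let down in the slots, the bracket comes to rest with the ears on the catch when its underside is about 79 mm above the desk, 9 mm short of home.
- small_ring: Bystander: plain steel ring 30 mm across, 12 mm high, near the bracket. Origin at its underside. Leave it.
- slots_nominal (a point): Nominal middle of the upper slot, on the rail's front face, 132 mm above the desk. The rail was bolted on by hand: its slots sit up to 9 mm left or right of this (front face, height and yaw are true), so they must be felt for. Two slots, one above the other, 8.6 mm wide, 26 mm high: 83 to 109 and 119 to 145 mm above the desk.
There are look-alikes about, which are no part of the job. Leave any brown look-alike of the part that bears bracket_back alone.

How it is judged:
By the outcome, as a careful person would: the job done as asked, in the order asked, and still so for the second after the job is handed in, with the robot touching nothing.
It also fails if it takes over 67 s, if anything falls off the work surface, if the arm or the gripper's body presses on something with over 40 N, if the wrist force passes 120 N, or if a joint passes its speed limit or range.

## Working session

There is one attempt and no reset: what is moved stays moved. The work goes in short steps, Python scripts to look and compute and a tool call to move; the robot and the scene stay as the last step left them, time stands still between calls to the robot, and variables do not carry over. Pictures are saved under pics/ and viewed, and the job is handed in when it is done.

Besides the shell and the picture viewer there is one more tool, called after ">>>" by a JSON object that holds its "method" and its "body". carry_out: Moves the arm, as the interface text tells. Its arguments: {"type":"object","properties":{"moves":{"type":"array"},"grip_force":{"type":"number"}},"required":["moves"]}

```bash
ls; mkdir -p pics
python3 - <<'E'
from bench import ctrl
import cv2
s=ctrl.observe(); print({k:s[k] for k in s})
for n in("scene","top","wrist"):
    d=ctrl.get_image(n); cv2.imwrite(f"pics/{n}0.png",d["frame"]); print(n,d["camera_matrix"],d["eye"],d["orientation"])
E
```

```text
pics
{'clock': 0.0, 'q': array([ 1.05938343,  0.4352084 ,  0.0249717 ,  1.57407974, -0.01157157,
        1.13396329, -0.07509714]), 'joint_vel': array([ 0.00127492, -0.00126227,  0.00017062,  0.00129196, -0.00082156,
        0.00173426, -0.00078142]), 'tau': array([ 1.07323656e-03, -6.70485091e+01,  1.02542974e+00, -3.16202331e+01,
        1.55324052e-02,  1.25084625e-02,  5.17175124e-06]), 'eef_pos': array([ 0.24820008, -0.57307866,  0.23054171]), 'ee_rot': array([-3.14008704e+00,  1.63088743e-04,  4.08759456e-01]), 'contact_force': array([-0.78986106,  1.07606831,  0.17300166]), 'wrist_torque': array([-0.05796213,  0.04054824,  0.05625096]), 'finger_gap': 0.08550203741116408}
scene [[415.16951826   0.         270.88345723]
 [  0.         415.16951826 213.63408668]
 [  0.           0.           1.        ]] [-0.25768868  0.49669281  0.72229042] [-2.10904546  0.01497068 -2.18292877]
top [[450.31180943   0.         280.43121476]
 [  0.         450.31180943 206.85993683]
 [  0.           0.           1.        ]] [ 0.50485177 -0.04165149  1.37851675] [-3.07575928e+00  2.01453784e-04 -1.58232887e+00]
wrist [[333.89663329   0.         280.96189235]
 [  0.         333.89663329 209.87482562]
 [  0.           0.           1.        ]] [ 0.32543768 -0.53913256  0.37328054] [ 2.80884143e+00  7.71090717e-04 -1.16168564e+00]
```

View pics/scene0.png

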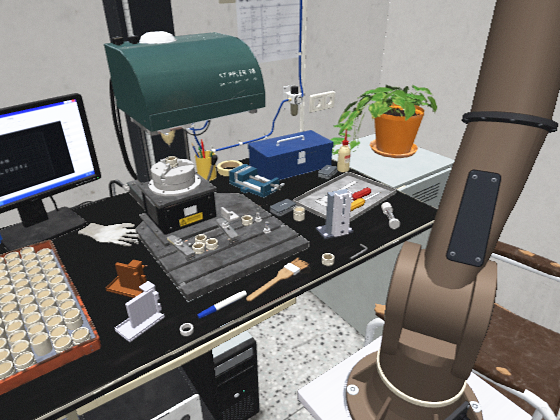

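View pics/top0.png

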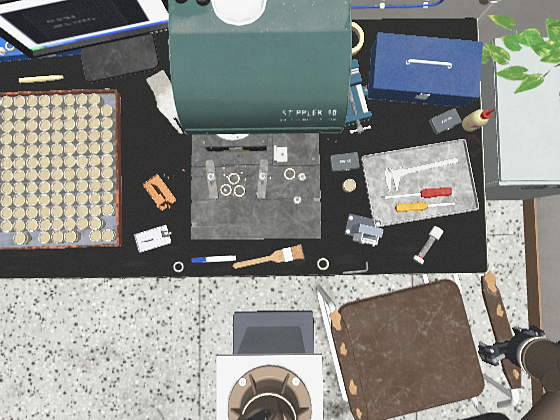

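View pics/wrist0.png

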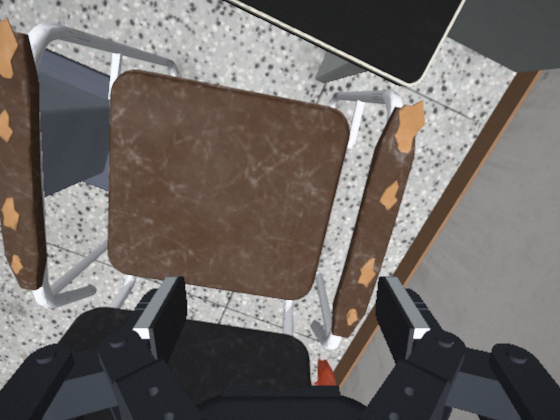

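The white-steel bracket is near top px (153,238) and scene px (140,315). The upright is near top px (365,230) and scene px (338,215). The brown look-alike is at top px (158,190). Next I'll zoom in.

```bash
cat > h.py <<'E'
import numpy as np,cv2
from scipy.spatial.transform import Rotation as Ro
from bench import ctrl
def cam(d):
    return np.array(d["camera_matrix"]),np.array(d["eye"]),Ro.from_euler("xyz",d["orientation"]).as_matrix()
def ray(d,u,v):
    K,e,R=cam(d); r=R@np.linalg.inv(K)@np.array([u,v,1.]); return e,r
def onz(d,u,v,z):
    e,r=ray(d,u,v); return e+r*(z-e[2])/r[2]
def proj(d,p):
    K,e,R=cam(d); c=K@(R.T@(np.array(p)-e)); return c[:2]/c[2]
def tri(d1,p1,d2,p2):
    e1,r1=ray(d1,*p1);e2,r2=ray(d2,*p2)
    s,*_=np.linalg.lstsq(np.c_[r1,-r2],e2-e1,rcond=None)
    a=e1+s[0]*r1;b=e2+s[1]*r2
    return (a+b)/2,np.linalg.norm(a-b)
def crop(img,x0,y0,x1,y1,k,f):
    cv2.imwrite(f,cv2.resize(img[y0:y1,x0:x1],None,fx=k,fy=k,interpolation=cv2.INTER_CUBIC))
E
python3 - <<'E'
from h import *
import pickle
t=ctrl.get_image("top");s=ctrl.get_image("scene")
pickle.dump((t,s),open("im0.pkl","wb"))
a=lambda f,x0,y0,x1,y1,k:cv2.resize(f[y0:y1,x0:x1],None,fx=k,fy=k,interpolation=cv2.INTER_CUBIC)
T,S=t["frame"],s["frame"]
cv2.imwrite("pics/c1.png",np.vstack([np.hstack([a(T,110,215,210,275,4),a(T,320,195,420,255,4)]),np.hstack([a(S,95,280,195,350,4),a(S,290,180,390,250,4)])]))
for n,u,v in (("br",153,238),("up",365,230)): print(n,onz(t,u,v,.05))
E
```

```text
br [0.50491726 0.33371745 0.05      ]
up [ 0.52123311 -0.29077346  0.05      ]
```

View pics/c1.png

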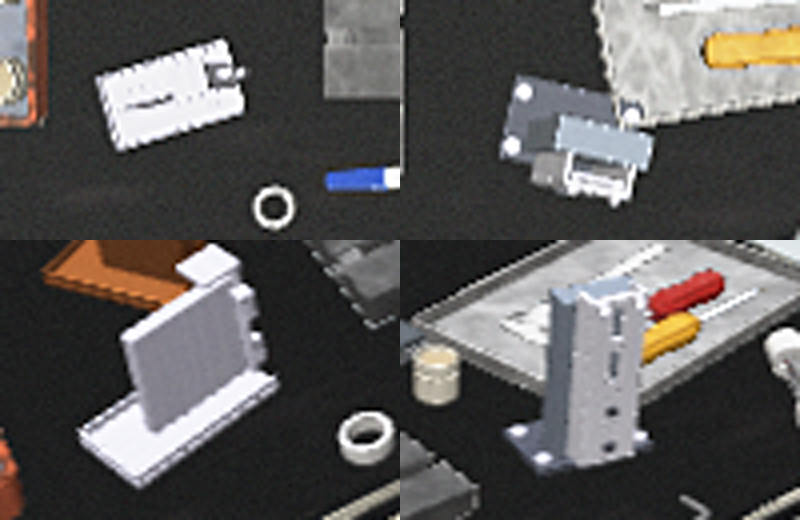

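Run:
```python
from h import *
import pickle
t,s=pickle.load(open("im0.pkl","rb"))
for d,(x0,y0,x1,y1),nm in((t,(125,218,180,258),"top"),(s,(100,275,170,350),"scene")):
    g=cv2.cvtColor(d["frame"],cv2.COLOR_BGR2HSV)[y0:y1,x0:x1]
    m=((g[...,2]>110)&(g[...,1]<60)).astype(np.uint8)
    n,l,st,c=cv2.connectedComponentsWithStats(m)
    k=1+np.argmax(st[1:,4]); cs,_=cv2.findContours((l==k).astype(np.uint8),cv2.RETR_EXTERNAL,cv2.CHAIN_APPROX_NONE)
    c=max(cs,key=cv2.contourArea)
    r=cv2.minAreaRect(c); b=cv2.boxPoints(r)+[x0,y0]; print(nm,st[k],b.round(1).tolist(),cv2.approxPolyDP(c,2,True)[:,0].__add__([x0,y0]).tolist())
    if nm=="top":
        P=np.array([onz(d,*p,.011) for p in b]); print(P.round(4)); 
        for i in range(4):
            e=P[(i+1)%4]-P[i]; print(np.linalg.norm(e),np.degrees(np.arctan2(e[1],e[0])))
        print(P.mean(0))
```

```text
top [  9   7  37  28 647] [[133.0, 233.9], [167.3, 223.4], [173.1, 242.0], [138.7, 252.6]] [[166, 225], [134, 234], [139, 252], [169, 243], [170, 232], [167, 232]]
[[0.5179 0.4055 0.011 ]
 [0.5488 0.3015 0.011 ]
 [0.4922 0.2839 0.011 ]
 [0.4615 0.3876 0.011 ]]
0.1084887129626218 -73.48087406120052
0.05926283373797016 -162.69266051029695
0.10819588304031812 106.47135154667863
0.05917738589400491 17.59207093107894
[0.50510732 0.34463652 0.011     ]
scene [  14    6   51   61 1529] [[102.4, 313.2], [149.0, 278.3], [172.7, 310.0], [126.2, 344.9]] [[149, 281], [139, 286], [143, 290], [140, 294], [125, 303], [129, 317], [114, 327], [129, 341], [164, 316], [158, 311], [158, 293]]
```

>>> {"method": "carry_out", "body": {"moves": [[[0.06,-0.065,0,0,0,-0.02,1],[0.16,-0.17,0,0,0,-0.05,1],[0.27,-0.28,0,0,0,-0.08,1],[0.38,-0.39,0,0,0,-0.11,1],[0.49,-0.5,0,0,0,-0.14,1],[0.6,-0.61,0,0,0,-0.17,1],[0.7,-0.72,0,0,0,-0.2,1],[0.78,-0.81,0,0,0,-0.22,1],[0.84,-0.87,0,0,0,-0.23,1],[0.855,-0.89,0,0,0,-0.232,1]]]}}

```text
clock: 1.25
eef_pos: [0.4183, -0.1168, 0.2315]
ee_rot: [3.141, -0.0, 1.138]
contact_force: [1.4, -0.6, -0.2]
finger_gap: 0.0851
```

>>> {"method": "carry_out", "body": {"moves": [[[0.06,-0.015,0,0,0,-0.015,1],[0.17,-0.04,0,0,0,-0.04,1],[0.29,-0.07,0,0,0,-0.07,1],[0.41,-0.1,0,0,0,-0.1,1],[0.53,-0.13,0,0,0,-0.13,1],[0.65,-0.16,0,0,0,-0.16,1],[0.77,-0.19,0,0,0,-0.19,1],[0.88,-0.22,0,0,0,-0.22,1],[0.95,-0.24,0,0,0,-0.23,1],[0.98,-0.25,0,0,0,-0.232,1]]]}}

```text
clock: 2.25
eef_pos: [0.4912, 0.2844, 0.2314]
ee_rot: [3.141, -0.002, 1.872]
contact_force: [-1.0, -0.5, -0.2]
finger_gap: 0.0855
```

Run:
```python
from h import *
import pickle
d=ctrl.get_image("wrist");pickle.dump(d,open("w1.pkl","wb"));cv2.imwrite("pics/w1.png",d["frame"]);print(d["eye"],d["orientation"],ctrl.observe()["eef_pos"])
```

```text
[0.4660974  0.36527789 0.37421694] [ 2.81019352e+00 -4.14183397e-04  3.01058135e-01] [0.49113535 0.28474717 0.23137027]
```

View pics/w1.png

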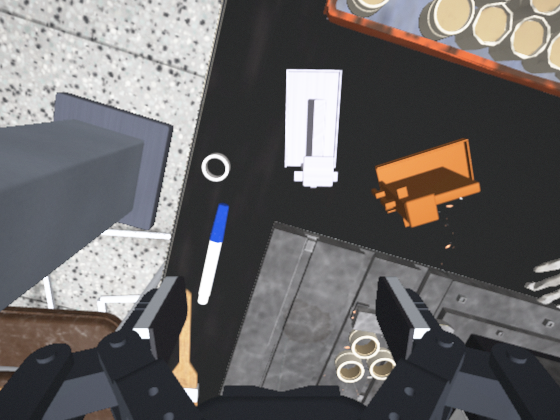

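Run:
```python
from h import *
import pickle
d=pickle.load(open("w1.pkl","rb"));crop(d["frame"],265,55,365,205,4,"pics/w1c.png")
```

```text
(no output)
```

View pics/w1c.png

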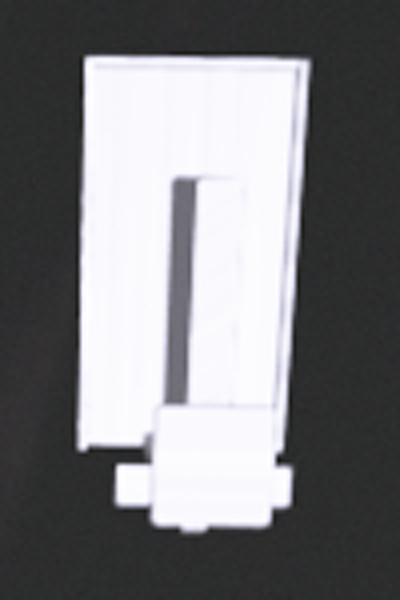

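Run:
```python
from h import *
import pickle
d=pickle.load(open("w1.pkl","rb"))
f=lambda u,v,z:onz(d,265+(u+.5)/4-.5,55+(v+.5)/4-.5,z)
pad=np.array([f(156,405,.092),f(272,405,.092),f(272,527,.092),f(152,527,.092)])
tr=np.array([f(86,57,.011),f(310,60,.011),f(78,450,.011),f(281,448,.011)])
web=np.array([f(174,178,.078),f(195,178,.078),f(240,178,.078),f(190,403,.078),f(234,403,.078)])
for n,P in(("pad",pad),("tray",tr),("web",web)): print(n,P.round(4).tolist(),P.mean(0).round(4))
ang=lambda a,b:(np.linalg.norm(b-a),np.degrees(np.arctan2(*(b-a)[[1,0]])))
print(ang(pad[0],pad[3]),ang(pad[1],pad[2]),ang(pad[1],pad[0]),ang(tr[0],tr[2]),ang(tr[1],tr[0]),ang(web[1],web[3]),ang(web[2],web[4]))
# pad centre 13mm, tray front -100
a=np.radians(-73.3)
pc=pad.mean(0); x=np.array([np.cos(a),np.sin(a),0])
print("back from pad",pc+.013*x,"from tray",(tr[0]+tr[1])/2+.1*x)
```

```text
pad [[0.499, 0.3244, 0.092], [0.5224, 0.3317, 0.092], [0.5316, 0.3067, 0.092], [0.5066, 0.2989, 0.092]] [0.5149 0.3154 0.092 ]
tray [[0.4638, 0.3905, 0.011], [0.5178, 0.4066, 0.011], [0.4919, 0.2946, 0.011], [0.5451, 0.3117, 0.011]] [0.5046 0.3508 0.011 ]
web [[0.489, 0.3689, 0.078], [0.4933, 0.3703, 0.078], [0.5023, 0.3731, 0.078], [0.5077, 0.3251, 0.078], [0.517, 0.328, 0.078]] [0.5019 0.3531 0.078 ]
(np.float64(0.026668098463203456), np.float64(-73.36049173438553)) (np.float64(0.02670150552033179), np.float64(-69.86844310385503)) (np.float64(0.02455772087190762), np.float64(-162.7547389900245)) (np.float64(0.0999777804197363), np.float64(-73.72539879272267)) (np.float64(0.0562996538156752), np.float64(-163.45748937249616)) (np.float64(0.047433003564303335), np.float64(-72.2823118541966)) (np.float64(0.04743702348036639), np.float64(-71.92249806965339))
back from pad [0.51866249 0.3029748  0.092     ] from tray [0.51956095 0.30277693 0.011     ]
```

>>> {"method": "carry_out", "body": {"moves": [[[0.06,0.04,0.02,0,0,0.0037,0.5],[0.12,0.075,0.06,0,0,0.0037,0.5],[0.135,0.0815,0.12,0,0,0.0037,0.5],[0.135,0.0815,0.18,0,0,0.0037,0.5],[0.135,0.0815,0.22,0,0,0.0037,0.5],[0.135,0.0815,0.24,0,0,0.0037,0.5],[0.135,0.0815,0.25,0,0,0.0037,0.5],[0.135,0.0815,0.25,0,0,0.0037,0.5],[0.135,0.0815,0.25,0,0,0.0037,0.5],[0.135,0.0815,0.25,0,0,0.0037,0.5]]]}}

```text
clock: 3.3
eef_pos: [0.5067, 0.3465, 0.1324]
ee_rot: [3.14, -0.003, 1.859]
contact_force: [-0.0, 0.1, 0.2]
finger_gap: 0.0428
```

Run:
```python
from h import *
import pickle
d=ctrl.get_image("wrist");pickle.dump(d,open("w2.pkl","wb"));cv2.imwrite("pics/w2.png",d["frame"]);s=ctrl.observe();print(s["eef_pos"],s["ee_rot"],s["q"],s["finger_gap"])
```

```text
[0.50660396 0.34646172 0.13233586] [ 3.14001696e+00 -2.59493935e-03  1.85933594e+00] [-0.26865636  0.59259346 -0.6248747   1.67940659  0.39773503  0.997181
 -0.74253801] 0.04279139425158451
```

View pics/w2.png

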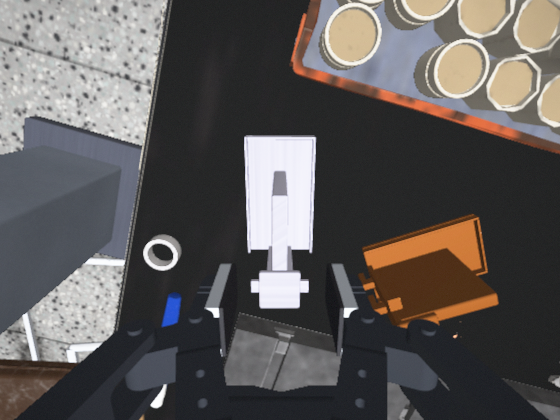

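Run:
```python
from h import *
import pickle
d=pickle.load(open("w2.pkl","rb"))
y=1.8593;T=np.array([.5066,.34646,0]);X=np.array([np.cos(y),np.sin(y),0]);Y=np.array([np.sin(y),-np.cos(y),0])
for p,z in (((363,249),.011),((363,249),0),((363,275),.05),((370,290),.05),((390,325),.07),((257,270),.092),((302,306),.092),((280,172),.078),((246,136),.011),((315,136),.011)):
    P=onz(d,*p,z)-T; print(p,z,(P@X).round(4),(P@Y).round(4))
```

```text
(363, 249) 0.011 -0.0423 0.0719
(363, 249) 0 -0.0476 0.075
(363, 275) 0.05 -0.0455 0.0631
(370, 290) 0.05 -0.0587 0.0696
(390, 325) 0.07 -0.0758 0.0807
(257, 270) 0.092 -0.0177 -0.0146
(302, 306) 0.092 -0.0439 0.0138
(280, 172) 0.078 0.0409 -0.0004
(246, 136) 0.011 0.0546 -0.0269
(315, 136) 0.011 0.0546 0.0268
```

>>> {"method": "carry_out", "body": {"moves": [[[0,0,0.04,0,0,0,0.5],[0,0,0.09,0,0,0,0.5],[0,0,0.14,0,0,0,0.5],[0,0,0.18,0,0,0,0.5],[0,0,0.21,0,0,0,0.5],[0,0,0.22,0,0,0,0.5],[0,0,0.22,0,0,0,0.5],[0,0,0.22,0,0,0,0.3],[0,0,0.22,0,0,0,0.1],[0,0,0.22,0,0,0,0]]], "grip_force": 60}}

```text
clock: 4.35
eef_pos: [0.5073, 0.3472, 0.0453]
ee_rot: [3.138, -0.003, 1.859]
contact_force: [0.1, 0.3, 2.2]
finger_gap: 0.0089
```

>>> {"method": "carry_out", "body": {"moves": [[[0,0,0,0,0,0,0],[0,0,0,0,0,0,0],[0,0,0,0,0,0,0],[0,0,-0.01,0,0,0,0],[0,0,-0.03,0,0,0,0],[0,0,-0.06,0,0,0,0],[0,0,-0.1,0,0,0,0],[0,0,-0.13,0,0,0,0],[0,0,-0.15,0,0,0,0],[0,0,-0.15,0,0,0,0]]]}}

```text
clock: 5.35
eef_pos: [0.5078, 0.3476, 0.1071]
ee_rot: [3.136, -0.004, 1.859]
contact_force: [0.6, -0.5, -1.8]
finger_gap: 0.0092
```

Run:
```python
from h import *
import pickle
d=ctrl.get_image("wrist");pickle.dump(d,open("w3.pkl","wb"));cv2.imwrite("pics/w3.png",d["frame"]);s=ctrl.observe();print(s["eef_pos"],s["ee_rot"],s["q"],s["finger_gap"],s["contact_force"])
```

```text
[0.50748644 0.34716521 0.10605082] [ 3.13698458 -0.00355864  1.85898155] [-0.27897411  0.62074384 -0.61029121  1.70407769  0.42253334  0.94564841
 -0.76328188] 0.00939539939739479 [-0.79354343  0.21742771 -2.78278752]
```

View pics/w3.png

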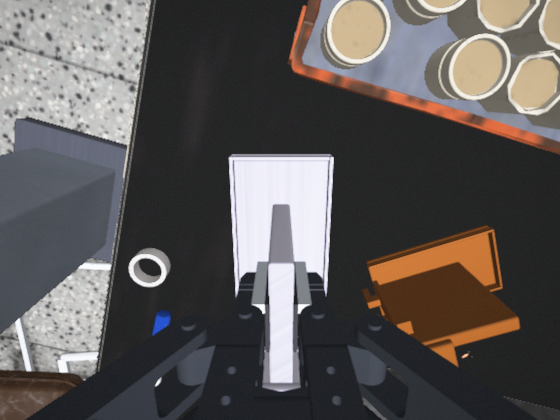

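>>> {"method": "carry_out", "body": {"moves": [[[0,0,-0.08,0,0,0,0],[-0.02,-0.01,-0.17,0,0,0,0],[-0.08,-0.04,-0.26,0,0,0,0],[-0.18,-0.09,-0.33,0,0,0,0],[-0.29,-0.14,-0.36,0,0,0,0],[-0.4,-0.195,-0.36,0,0,0,0],[-0.51,-0.25,-0.36,0,0,0,0],[-0.62,-0.305,-0.36,0,0,0,0],[-0.72,-0.355,-0.36,0,0,0,0],[-0.79,-0.385,-0.36,0,0,0,0]]]}}

```text
clock: 6.4
eef_pos: [0.4476, -0.0038, 0.2476]
ee_rot: [3.139, -0.003, 1.856]
contact_force: [1.1, -1.0, -2.2]
finger_gap: 0.0093
```

>>> {"method": "carry_out", "body": {"moves": [[[-0.08,-0.01,-0.03,0,0,0,0],[-0.18,-0.02,-0.03,0,0,0,0],[-0.29,-0.03,-0.03,0,0,0,0],[-0.4,-0.05,-0.03,0,0,0,0],[-0.51,-0.06,-0.03,0,0,0,0],[-0.62,-0.075,-0.03,0,0,0,0],[-0.72,-0.09,-0.03,0,0,0,0],[-0.8,-0.1,-0.03,0,0,0,0],[-0.8575,-0.105,-0.03,0,0,0,0],[-0.8575,-0.105,-0.03,0,0,0,0]]]}}

```text
clock: 7.4
eef_pos: [0.5027, -0.3489, 0.2569]
ee_rot: [3.141, -0.003, 1.851]
contact_force: [-0.4, -0.1, -2.4]
finger_gap: 0.0091
```

Run:
```python
from h import *
import pickle
d=ctrl.get_image("wrist");t=ctrl.get_image("top");s=ctrl.get_image("scene");pickle.dump((d,t,s),open("w4.pkl","wb"));cv2.imwrite("pics/w4.png",d["frame"]);print(d["eye"],ctrl.observe()["q"])
crop(s["frame"],280,170,390,260,6,"pics/s4c.png")
```

```text
[ 0.47917742 -0.26766604  0.39979073] [ 0.81932536  0.43327365 -0.44398182  1.54352036  0.1890424   1.20944107
  0.63004097]
```

View pics/w4.png

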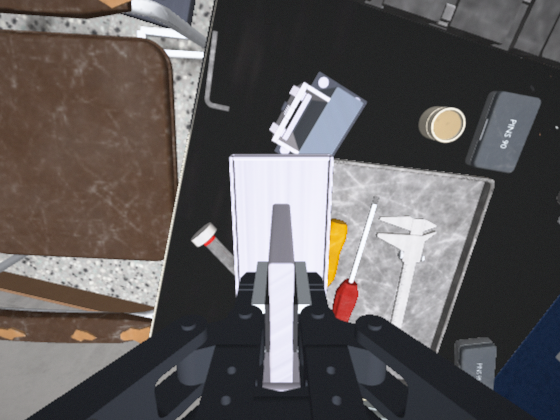

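View pics/s4c.png

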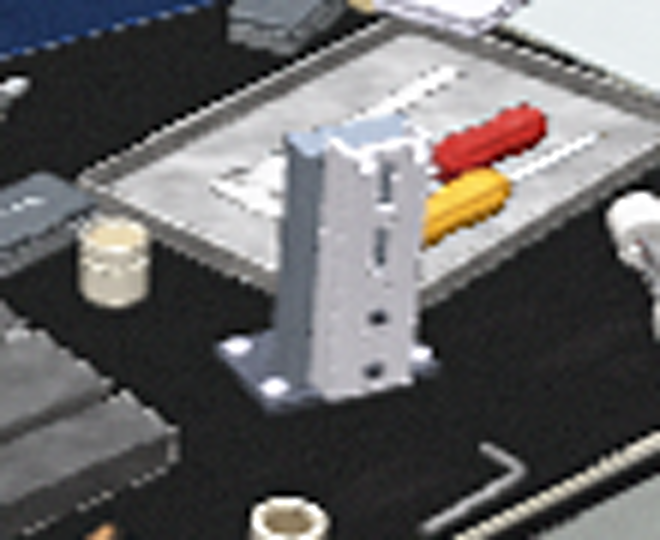

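Run:
```python
from h import *
import pickle
d,t,s=pickle.load(open("w4.pkl","rb"));crop(d["frame"],260,62,375,162,6,"pics/w4c.png")
```

```text
(no output)
```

View pics/w4c.png

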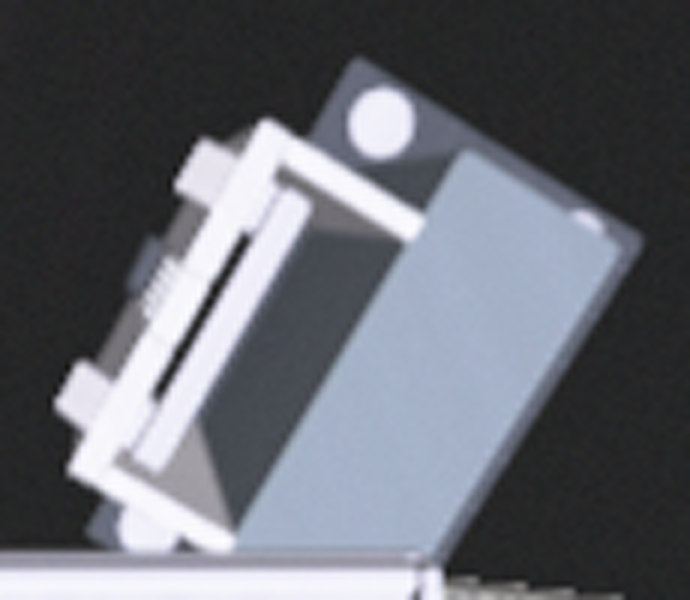

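Run:
```python
from h import *
import pickle
d,t,s=pickle.load(open("w4.pkl","rb"))
f=lambda u,v,z:onz(d,260+(u+.5)/6-.5,62+(v+.5)/6-.5,z)
A=f(266,117,.153);B=f(67,470,.153);C=f(426,214,.153);D=f(233,548,.153)
ang=lambda a,b:(np.linalg.norm(b-a).round(4),np.degrees(np.arctan2(*(b-a)[[1,0]])).round(2))
print(A,B,C,D);print(ang(B,A),ang(A,C),ang(B,D))
m=(A+B)/2;print("rail front mid",m)
T1=f(192,188,.152);T2=f(70,405,.152);print("teeth outer",T1,T2,ang(T2,T1),(T1+T2)/2)
P1=f(462,148,.155);print(P1)
# check in scene/top
for p in (A,B,C): print(proj(s,p),proj(t,p))
```

```text
[ 0.49199479 -0.25429554  0.153     ] [ 0.4807052  -0.29922149  0.153     ] [ 0.5130973  -0.25921772  0.153     ] [ 0.50286174 -0.30269059  0.153     ]
(np.float64(0.0463), np.float64(75.89)) (np.float64(0.0217), np.float64(-13.13)) (np.float64(0.0224), np.float64(-8.9))
rail front mid [ 0.48635    -0.27675852  0.153     ]
teeth outer [ 0.4860538  -0.26402149  0.152     ] [ 0.47899031 -0.29178987  0.152     ] (np.float64(0.0287), np.float64(75.73)) [ 0.48252206 -0.27790568  0.152     ]
[ 0.51447133 -0.25135048  0.155     ]
[338.12020995 196.37740427] [358.92313149 240.39014665]
[352.286023   193.44909042] [375.57943301 244.37197771]
[334.3643758  193.11142438] [360.55579186 232.58183727]
```

>>> {"method": "carry_out", "body": {"moves": [[[0.03,-0.02,0,0,0,-0.03,0],[0.07,-0.04,0,0,0,-0.07,0],[0.11,-0.07,0,0,0,-0.115,0],[0.15,-0.09,0,0,0,-0.16,0],[0.19,-0.115,0,0,0,-0.205,0],[0.23,-0.14,0,0,0,-0.25,0],[0.26,-0.16,0,0,0,-0.29,0],[0.292,-0.175,0,0,-0.001,-0.32,0],[0.292,-0.175,0,0,-0.001,-0.332,0],[0.292,-0.175,0,0,-0.001,-0.332,0]]]}}

```text
clock: 8.55
eef_pos: [0.4032, -0.25, 0.2584]
ee_rot: [3.139, 0.002, 2.902]
contact_force: [0.1, -0.2, -2.5]
finger_gap: 0.0095
```

Run:
```python
from h import *
s=ctrl.observe();print(s["eef_pos"],s["ee_rot"],s["q"],s["contact_force"],s["wrist_torque"])
```

```text
[ 0.40317502 -0.25004652  0.25842976] [3.13920442e+00 2.30256149e-03 2.90227778e+00] [ 1.04261695  0.24314239 -0.71533641  1.84287126  0.17364003  1.11754085
  1.5971783 ] [ 0.11586998 -0.15577824 -2.50932029] [ 0.02318221  0.0725574  -0.00454109]
```

>>> {"method": "carry_out", "body": {"moves": [[[-0.0035,-0.014,0.03,0.0008,0.0007,0.002,0],[-0.0035,-0.014,0.08,0.0008,0.0007,0.002,0],[-0.0035,-0.014,0.14,0.0008,0.0007,0.002,0],[-0.0035,-0.014,0.2,0.0008,0.0007,0.002,0],[-0.0035,-0.014,0.25,0.0008,0.0007,0.002,0],[-0.0035,-0.014,0.29,0.0008,0.0007,0.002,0],[-0.0035,-0.014,0.31,0.0008,0.0007,0.002,0],[-0.0035,-0.014,0.32,0.0008,0.0007,0.002,0],[-0.0035,-0.014,0.32,0.0008,0.0007,0.002,0],[-0.0035,-0.014,0.32,0.0008,0.0007,0.002,0]]]}}

```text
clock: 9.55
eef_pos: [0.4041, -0.2557, 0.1309]
ee_rot: [-3.141, 0.001, 2.896]
contact_force: [0.2, -0.7, -1.0]
finger_gap: 0.0092
```

```bash
cat > st.py <<'E'
from h import *
import sys
m=np.array([.4864,-.2768]);a=np.radians(-14.1);xb=np.array([np.cos(a),np.sin(a)]);yb=np.array([-np.sin(a),np.cos(a)])
def st():
    R=[ctrl.observe() for _ in range(1)]
    s=R[0];p=s["eef_pos"];b=p[:2]+.0459*xb-m
    f=s["contact_force"]
    print("gap to face mm",-1e3*(b@xb).round(4),"lat(+left) mm",1e3*(b@yb).round(4),"underside mm",1e3*(p[2]-.0453).round(4),"rot",s["ee_rot"].round(4),"F along xb,yb,z",(f[:2]@xb).round(1),(f[:2]@yb).round(1),f[2].round(1),"M",s["wrist_torque"].round(2),"t",s["clock"],"gap",s["finger_gap"])
if __name__=="__main__":
    st()
    for n in sys.argv[1:]:
        d=ctrl.get_image(n); 
        if n=="scene": crop(d["frame"],250,120,390,270,4,"pics/sc_%d.png"%int(ctrl.observe()["clock"]*100));print("pics/sc_%d.png"%int(ctrl.observe()["clock"]*100))
E
python3 st.py scene; cp pics/sc_*.png pics/v1.png
```

```text
gap to face mm 39.1 lat(+left) mm 0.4 underside mm 85.6 rot [-3.1412e+00  1.1000e-03  2.8959e+00] F along xb,yb,z 0.3 -0.6 -1.0 M [ 0.02 -0.01 -0.04] t 9.55 gap 0.009207673255959904
pics/sc_960.png
```

View pics/v1.png

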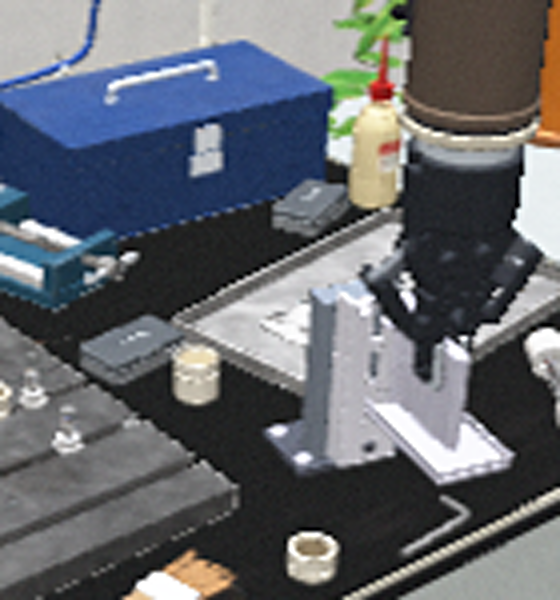

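>>> {"method": "carry_out", "body": {"moves": [[[-0.02,0,0,0,0,0,0],[-0.04,0,0,0,0,0,0],[-0.055,0,0,0,0,0,0],[-0.063,0,0,0,0,0,0],[-0.067,0,0,0,0,0,0],[-0.07,0,0,0,0,0,0],[-0.073,0,0,0,0,0,0],[-0.076,0,0,0,0,0,0],[-0.079,0,0,0,0,0,0],[-0.08,0,0,0,0,0,0]]]}}

```text
clock: 10.6
eef_pos: [0.4352, -0.2637, 0.1311]
ee_rot: [-3.141, 0.001, 2.896]
contact_force: [0.2, -0.1, -2.1]
finger_gap: 0.0094
```

```bash
python3 st.py
```

```text
gap to face mm 6.8999999999999995 lat(+left) mm 0.3 underside mm 85.8 rot [-3.1410e+00  1.4000e-03  2.8957e+00] F along xb,yb,z 0.2 -0.1 -2.1 M [-0.02  0.02  0.01] t 10.6 gap 0.009387579518079838
```

>>> {"method": "carry_out", "body": {"moves": [[[-0.002,0,0,0,0,0,0],[-0.004,0,0,0,0,0,0],[-0.006,0,0,0,0,0,0],[-0.008,0,0,0,0,0,0],[-0.01,0,0,0,0,0,0],[-0.012,0,0,0,0,0,0],[-0.0135,0,0,0,0,0,0],[-0.015,0,0,0,0,0,0],[-0.015,0,0,0,0,0,0],[-0.015,0,0,0,0,0,0]]]}}

```text
clock: 11.6
eef_pos: [0.441, -0.2651, 0.1311]
ee_rot: [-3.141, 0.001, 2.896]
contact_force: [-0.2, -0.4, -2.3]
finger_gap: 0.0091
```

```bash
python3 st.py
```

```text
gap to face mm 1.0 lat(+left) mm 0.3 underside mm 85.8 rot [-3.1411e+00  1.3000e-03  2.8958e+00] F along xb,yb,z -0.1 -0.4 -2.3 M [ 0.02  0.03 -0.02] t 11.6 gap 0.009110146915709657
```

>>> {"method": "carry_out", "body": {"moves": [[[-0.001,0,0,0,0,0,0],[-0.002,0,0,0,0,0,0],[-0.003,0,0,0,0,0,0],[-0.004,0,0,0,0,0,0],[-0.005,0,0,0,0,0,0],[-0.006,0,0,0,0,0,0],[-0.006,0,0,0,0,0,0],[-0.006,0,0,0,0,0,0],[-0.006,0,0,0,0,0,0],[-0.006,0,0,0,0,0,0]]]}}

```text
clock: 12.6
eef_pos: [0.4414, -0.2652, 0.1305]
ee_rot: [-3.141, -0.003, 2.896]
contact_force: [-6.7, 1.7, -1.3]
finger_gap: 0.0092
```

```bash
python3 st.py scene; rm pics/v1.png; ls -t pics/sc_* | head -1
```

```text
gap to face mm 0.5 lat(+left) mm 0.3 underside mm 85.2 rot [-3.1410e+00 -2.5000e-03  2.8957e+00] F along xb,yb,z -6.9 0.0 -1.3 M [0.41 1.47 0.07] t 12.6 gap 0.009181483048493866
pics/sc_1265.png
pics/sc_1265.png
```

View pics/sc_1265.png

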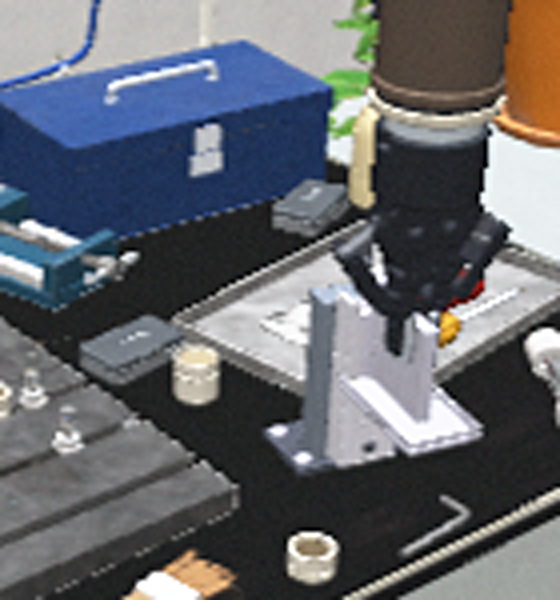

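>>> {"method": "carry_out", "body": {"moves": [[[-0.0005,0,0.001,0,0,0,0],[-0.0005,0,0.003,0,0,0,0],[-0.0005,0,0.005,0,0,0,0],[-0.0005,0,0.007,0,0,0,0],[-0.0005,0,0.009,0,0,0,0],[-0.0005,0,0.011,0,0,0,0],[-0.0005,0,0.0125,0,0,0,0],[-0.0005,0,0.0125,0,0,0,0],[-0.0005,0,0.0125,0,0,0,0],[-0.0005,0,0.0125,0,0,0,0]]]}}

```text
clock: 13.65
eef_pos: [0.4413, -0.2653, 0.1255]
ee_rot: [-3.141, -0.003, 2.896]
contact_force: [-5.8, 1.1, 1.2]
finger_gap: 0.0092
```

```bash
python3 st.py
```

```text
gap to face mm 0.6 lat(+left) mm 0.2 underside mm 80.19999999999999 rot [-3.1408e+00 -3.0000e-03  2.8956e+00] F along xb,yb,z -5.9 -0.3 1.2 M [0.3  0.98 0.  ] t 13.65 gap 0.009162989817373197
```

>>> {"method": "carry_out", "body": {"moves": [[[0,0,0.001,0,0,0,0],[0,0,0.002,0,0,0,0],[0,0,0.003,0,0,0,0],[0,0,0.004,0,0,0,0],[0,0,0.005,0,0,0,0],[0,0,0.006,0,0,0,0],[0,0,0.006,0,0,0,0],[0,0,0.006,0,0,0,0],[0,0,0.006,0,0,0,0],[0,0,0.006,0,0,0,0]]]}}

```text
clock: 14.65
eef_pos: [0.4412, -0.2653, 0.1233]
ee_rot: [-3.141, -0.003, 2.895]
contact_force: [-5.9, 1.4, 3.0]
finger_gap: 0.0092
```

```bash
python3 st.py
```

```text
gap to face mm 0.7 lat(+left) mm 0.1 underside mm 78.0 rot [-3.1406e+00 -3.1000e-03  2.8954e+00] F along xb,yb,z -6.0 -0.1 3.0 M [0.26 0.99 0.01] t 14.65 gap 0.009208973555855085
```

>>> {"method": "carry_out", "body": {"moves": [[[0.001,0,0,0,0,0,0],[0.002,0,0,0,0,0,0],[0.003,0,0,0,0,0,0],[0.004,0,0,0,0,0,0],[0.005,0,0,0,0,0,0],[0.006,0,0,0,0,0,0],[0.007,0,0,0,0,0,0],[0.007,0,0,0,0,0,0],[0.007,0,0,0,0,0,0],[0.007,0,0,0,0,0,0]]]}}

```text
clock: 15.65
eef_pos: [0.4397, -0.2649, 0.1237]
ee_rot: [-3.141, -0.001, 2.896]
contact_force: [5.9, -1.3, -1.1]
finger_gap: 0.0093
```

```bash
python3 st.py
```

```text
gap to face mm 2.3 lat(+left) mm 0.2 underside mm 78.39999999999999 rot [-3.1406e+00 -8.0000e-04  2.8956e+00] F along xb,yb,z 6.0 0.2 -1.1 M [-0.35 -1.39  0.  ] t 15.65 gap 0.009283056320136165
```

>>> {"method": "carry_out", "body": {"moves": [[[-0.001,0,0.001,0,0,0,0],[-0.002,0,0.002,0,0,0,0],[-0.002,0,0.002,0,0,0,0],[-0.002,0,0.002,0,0,0,0.1],[-0.002,0,0.002,0,0,0,0.2],[-0.002,0,0.002,0,0,0,0.3],[-0.002,0,0.002,0,0,0,0.4],[-0.002,0,0.002,0,0,0,0.4],[-0.002,0,0.002,0,0,0,0.4],[-0.002,0,0.002,0,0,0,0.4]]]}}

```text
clock: 16.65
eef_pos: [0.4404, -0.2651, 0.1229]
ee_rot: [-3.141, -0.001, 2.896]
contact_force: [-1.1, -0.1, 0.1]
finger_gap: 0.0338
```

```bash
python3 st.py scene; ls -t pics/sc_* | head -1 | xargs -I{} cp {} pics/rel.png;  python3 - <<'E'
from h import *
d=ctrl.get_image("wrist");cv2.imwrite("pics/w5.png",d["frame"])
E
```

```text
gap to face mm 1.5 lat(+left) mm 0.2 underside mm 77.60000000000001 rot [-3.1406e+00 -8.0000e-04  2.8956e+00] F along xb,yb,z -1.0 -0.4 0.1 M [ 0.01 -0.02 -0.04] t 16.65 gap 0.033838918347026486
pics/sc_1670.png
```

View pics/rel.png

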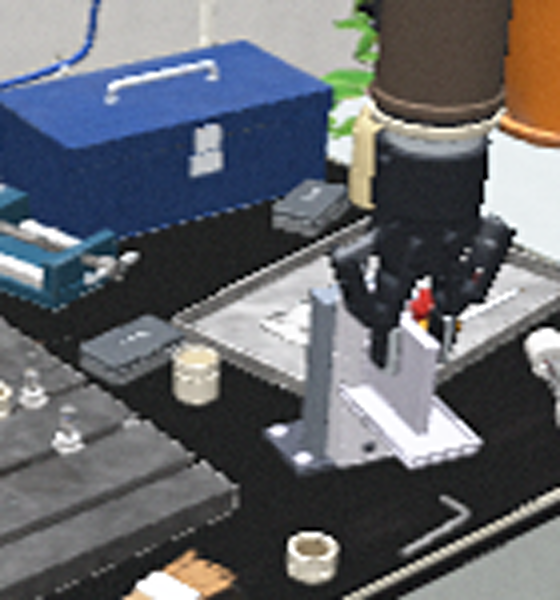

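View pics/w5.png

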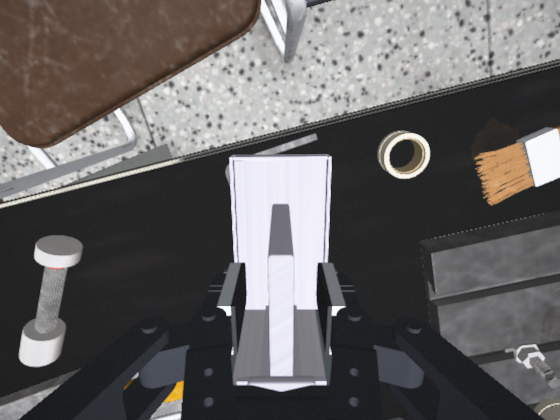

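>>> {"method": "carry_out", "body": {"moves": [[[0,0,-0.03,0,0,0,0.4],[0,0,-0.08,0,0,0,0.4],[0,0,-0.14,0,0,0,0.4],[0,0,-0.19,0,0,0,0.4],[0,0,-0.21,0,0,0,0.2],[0,0,-0.21,0,0,0,0],[0,0,-0.21,0,0,0,0],[-0.02,0,-0.21,0,0,0,0],[-0.05,0,-0.21,0,0,0,0],[-0.085,0,-0.21,0,0,0,0]]]}}

```text
clock: 17.75
eef_pos: [0.4743, -0.2735, 0.2063]
ee_rot: [-3.141, -0.002, 2.896]
contact_force: [0.8, -0.2, -0.3]
finger_gap: 0.0002
```

```bash
python3 st.py scene; ls -t pics/sc_* | head -1 | xargs -I{} cp {} pics/pr0.png
```

```text
gap to face mm -33.4 lat(+left) mm 0.3 underside mm 161.0 rot [-3.1409e+00 -1.5000e-03  2.8955e+00] F along xb,yb,z 0.9 0.0 -0.3 M [-0.01  0.01 -0.03] t 17.75 gap 0.0002099240074883012
pics/sc_1780.png
```

View pics/pr0.png

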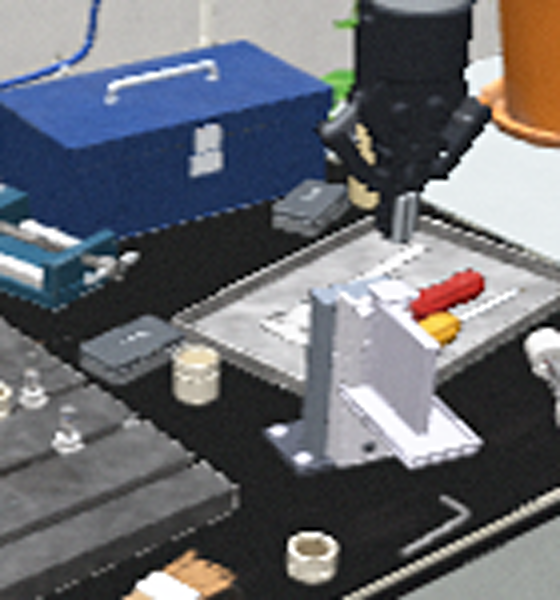

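>>> {"method": "carry_out", "body": {"moves": [[[0,0,0.02,0,0,0,0],[0,0,0.045,0,0,0,0],[0,0,0.065,0,0,0,0],[0,0,0.078,0,0,0,0],[0,0,0.083,0,0,0,0],[0,0,0.086,0,0,0,0],[0,0,0.089,0,0,0,0],[0,0,0.092,0,0,0,0],[0,0,0.094,0,0,0,0],[0,0,0.095,0,0,0,0]]]}}

```text
clock: 18.8
eef_pos: [0.477, -0.274, 0.1689]
ee_rot: [-3.141, 0.001, 2.896]
contact_force: [-1.0, 0.6, 5.0]
finger_gap: 0.0001
```

```bash
python3 st.py
```

```text
gap to face mm -36.1 lat(+left) mm 0.4 underside mm 123.60000000000001 rot [-3.1412e+00  1.4000e-03  2.8957e+00] F along xb,yb,z -1.1 0.3 5.0 M [0.06 0.26 0.  ] t 18.8 gap 9.586153578318321e-05
```

>>> {"method": "carry_out", "body": {"moves": [[[0,0,-0.01,0,0,0,0],[0.003,0,-0.01,0,0,0,0],[0.007,0,-0.01,0,0,0,0],[0.007,0,-0.005,0,0,0,0],[0.007,0,0,0,0,0,0],[0.007,0,0.002,0,0,0,0],[0.007,0,0.004,0,0,0,0],[0.007,0,0.005,0,0,0,0],[0.007,0,0.006,0,0,0,0],[0.007,0,0.006,0,0,0,0]]]}}

```text
clock: 19.8
eef_pos: [0.4744, -0.2733, 0.1665]
ee_rot: [-3.141, 0.002, 2.896]
contact_force: [-0.3, -0.4, 2.2]
finger_gap: -0.0002
```

```bash
python3 st.py
```

```text
gap to face mm -33.4 lat(+left) mm 0.4 underside mm 121.2 rot [-3.1412e+00  1.6000e-03  2.8958e+00] F along xb,yb,z -0.2 -0.4 2.2 M [-0.03  0.04 -0.06] t 19.8 gap -0.0001822121293717525
```

>>> {"method": "carry_out", "body": {"moves": [[[0,0,0.001,0,0,0,0],[0,0,0.002,0,0,0,0],[0,0,0.003,0,0,0,0],[0,0,0.004,0,0,0,0],[0,0,0.005,0,0,0,0],[0,0,0.006,0,0,0,0],[0,0,0.007,0,0,0,0],[0,0,0.0075,0,0,0,0],[0,0,0.0075,0,0,0,0],[0,0,0.0075,0,0,0,0]]]}}

```text
clock: 20.8
eef_pos: [0.4745, -0.2733, 0.1636]
ee_rot: [-3.141, 0.002, 2.896]
contact_force: [0.8, -0.7, 2.9]
finger_gap: -0.0002
```

```bash
python3 st.py
```

```text
gap to face mm -33.6 lat(+left) mm 0.5 underside mm 118.3 rot [-3.1412e+00  1.9000e-03  2.8958e+00] F along xb,yb,z 0.9 -0.5 2.9 M [-0.05 -0.21  0.02] t 20.8 gap -0.0002333235429373508
```

>>> {"method": "carry_out", "body": {"moves": [[[0,0,0.001,0,0,0,0],[0,0,0.002,0,0,0,0],[0,0,0.003,0,0,0,0],[0,0,0.004,0,0,0,0],[0,0,0.005,0,0,0,0],[0,0,0.006,0,0,0,0],[0,0,0.007,0,0,0,0],[0,0,0.0075,0,0,0,0],[0,0,0.0075,0,0,0,0],[0,0,0.0075,0,0,0,0]]]}}

```text
clock: 21.8
eef_pos: [0.4752, -0.2735, 0.1617]
ee_rot: [-3.14, 0.004, 2.896]
contact_force: [-2.0, 1.1, 11.6]
finger_gap: 0.0002
```

```bash
python3 st.py scene; ls -t pics/sc_* | head -1 | xargs -I{} cp {} pics/pr1.png
```

```text
gap to face mm -34.2 lat(+left) mm 0.4 underside mm 116.4 rot [-3.1405  0.0035  2.8957] F along xb,yb,z -2.2 0.6 11.6 M [0.16 0.52 0.04] t 21.8 gap 0.00018104288645428342
pics/sc_2185.png
```

View pics/pr1.png

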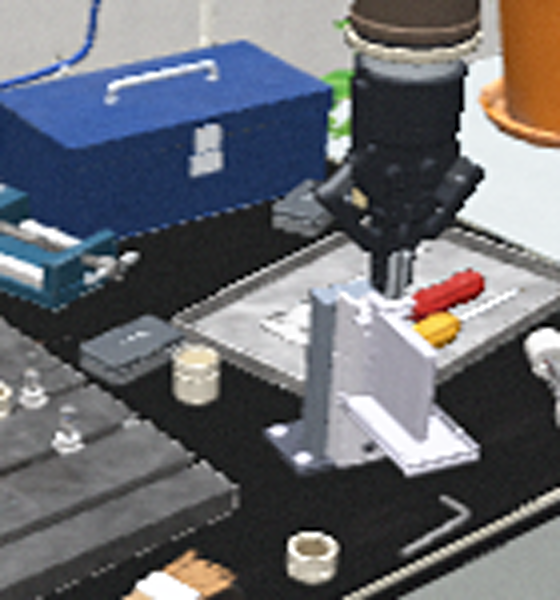

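>>> {"method": "carry_out", "body": {"moves": [[[0,0,0.001,0,0,0,0],[0,0,0.002,0,0,0,0],[0,0,0.003,0,0,0,0],[0,0,0.0035,0,0,0,0],[0,0,0.004,0,0,0,0],[0,0,0.004,0,0,0,0],[0,0,0.004,0,0,0,0],[0,0,0.004,0,0,0,0],[0,0,0.004,0,0,0,0],[0,0,0.004,0,0,0,0]]]}}

```text
clock: 22.85
eef_pos: [0.4759, -0.2738, 0.1617]
ee_rot: [-3.139, 0.005, 2.896]
contact_force: [-3.8, 0.6, 18.0]
finger_gap: -0.0
```

```bash
python3 st.py
```

```text
gap to face mm -35.0 lat(+left) mm 0.3 underside mm 116.4 rot [-3.1395  0.0055  2.8957] F along xb,yb,z -3.8 -0.3 18.0 M [0.19 0.93 0.03] t 22.85 gap -1.853858175797208e-06
```

>>> {"method": "carry_out", "body": {"moves": [[[0,0,-0.01,0,0,0,0],[0,0,-0.04,0,0,0,0],[0,0,-0.1,0,0,0,0],[0,0,-0.17,0,0,0,0],[0,0,-0.23,0,0,0,0],[-0.03,0,-0.26,0,0,0,0],[-0.09,0,-0.27,0,0,0,0],[-0.14,0,-0.27,0,0,0,0],[-0.165,0,-0.27,0,0,0,0],[-0.165,0,-0.27,0,0,0,0]]]}}

```text
clock: 23.85
eef_pos: [0.54, -0.2893, 0.2698]
ee_rot: [-3.14, 0.005, 2.896]
contact_force: [-0.4, 0.7, 0.6]
finger_gap: -0.0
```

```bash
python3 - <<'E'
from h import *
import pickle
s=ctrl.get_image("scene");d=ctrl.get_image("wrist");t=ctrl.get_image("top");pickle.dump((d,t,s),open("w6.pkl","wb"))
cv2.imwrite("pics/w6.png",d["frame"]);cv2.imwrite("pics/t6.png",t["frame"]);crop(s["frame"],290,170,390,245,7,"pics/s6c.png");print(d["eye"])
E
python3 st.py
```

```text
[ 0.45668257 -0.26764663  0.41200394]
gap to face mm -99.5 lat(+left) mm 0.6 underside mm 224.6 rot [-3.1395  0.0045  2.8958] F along xb,yb,z 0.4 0.0 0.1 M [-0.02  0.02  0.01] t 24.0 gap 0.0001591484417671982
```

View pics/w6.png

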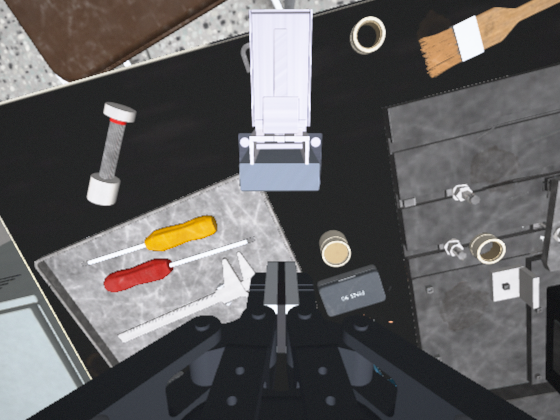

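View pics/s6c.png

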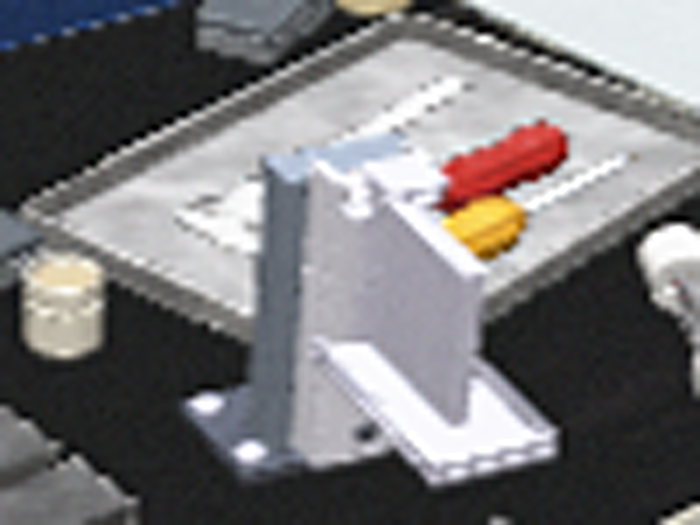

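Run:
```python
from h import *
import pickle
d,t,s=pickle.load(open("w6.pkl","rb"));crop(d["frame"],230,85,330,195,6,"pics/w6c.png")
```

```text
(no output)
```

View pics/w6c.png

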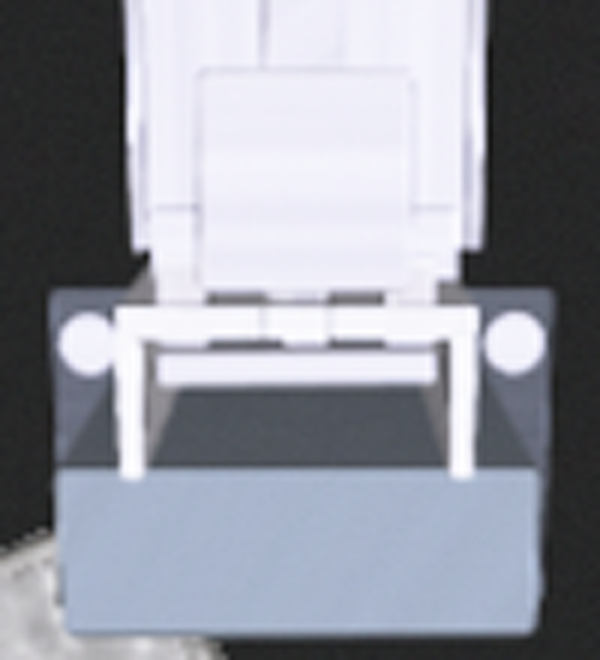

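View pics/t6.png

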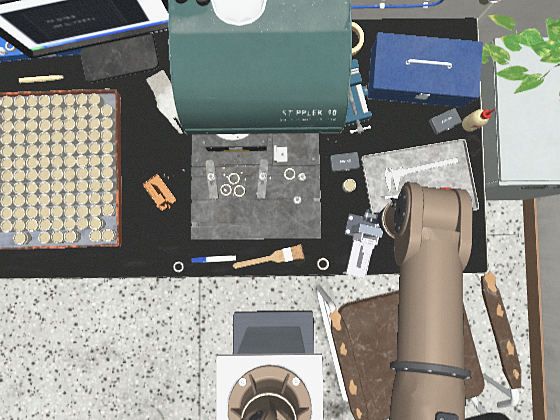

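Run:
```python
from h import *
import pickle
d,t,s=pickle.load(open("w6.pkl","rb"))
f=lambda u,v,z:onz(d,230+(u+.5)/6-.5,85+(v+.5)/6-.5,z)
a,b,c,e=f(198,68,.162),f(412,68,.162),f(198,285,.162),f(412,285,.162)
print(np.linalg.norm(a-b),np.linalg.norm(a-c),(a+b+c+e)/4)
# moved bystanders? compare top images away from arm/bracket
_=pickle.load(open("im0.pkl","rb"))[0]["frame"];df=cv2.absdiff(_,t["frame"]).max(2)>60
n,l,st,ce=cv2.connectedComponentsWithStats(cv2.morphologyEx(df.astype(np.uint8),cv2.MORPH_OPEN,np.ones((3,3))))
print(st[1:][st[1:,4]>15])
print(ctrl.hand_in())
```

```text
0.025275020074065357 0.025115519201858543 [ 0.47074734 -0.27206659  0.162     ]
[[ 384  182   88  182 5907]
 [ 426  187   10    4   38]
 [ 437  188   32   22  222]
 [ 435  197    8    5   31]
 [ 440  203    7    3   21]
 [ 428  204    7    3   21]
 [ 365  212    7    6   37]
 [ 374  212    9    9   60]
 [ 134  225   37   27  635]
 [ 347  241   27   34  645]
 [ 399  274   13   16  172]
 [ 413  275    9   10   66]
 [ 436  274   15    5   70]
 [ 501  327   28   32  416]
 [ 540  330    3    6   18]
 [ 541  340   19   72 1075]
 [ 478  343   21   23  314]
 [ 521  344   10   29  202]
 [ 500  354    5    5   21]
 [ 510  358    7    6   33]
 [ 421  391   27   19  244]
 [ 432  400   34   20  428]
 [ 417  411    9    9   61]
 [ 522  410   11   10   81]
 [ 277  413    7    7   38]
 [ 405  413   11    7   68]
 [ 389  416   14    4   39]
 [ 429  416    5    4   18]]
the job is handed in; nothing more can be done
None
```

The bracket is hanging on the rail and pressed home, and I handed the job in after about 24 s with the gripper about 10 cm clear of it. No verdict was reported.

- **Hooks:** I measured where the rail sits with the wrist camera, and the hooks went into the slots on the first slow push. The back face met the rail at about 7 N. After I let the bracket down onto the catch, a 6 N pull moved it only about 1.6 mm, so the hooks held.
- **Pressing home:** With shut fingertips I pressed about 12 mm in front of the rail. The pad went down from about 169 mm to a hard stop at 161.7 mm (home is 162 mm). It stayed there as the force rose from 11.6 to 18 N, under the 25 N limit.
- **Catch:** In the last close view the teeth appear to be out over the ears. I judged this from the picture and the hard stop only; I did not pull upward to test the catch.
- **Other things on the desk:** Comparing the top view before and after, the larger changes were at the bracket's old and new places, at the upright and around the arm. The arm hid a few things from that camera, but the plug gauge looked in place in the wrist view.

In the last picture the pad measured 25.2 mm across at the home height, against 26 mm given. That is within the camera error, so it neither proves nor disproves the height.

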